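# Set and lock the third leg of an upturned cake stand

### The arm

A 6-joint arm with a two-finger parallel gripper is mounted at the origin on a cart in front of the work surface, level with it; the furniture and walls round the work are solid. World frame = base frame: x ahead of the robot, y to its left, z up, the work surface at z = 0. Lengths are in mm, angles in rad, forces in N, time in s.
With the tool pointing down it reaches from about 275 to 1000 mm from the base axis. Payload 8.4 kg.
Tool frame: the origin (TCP) lies between the finger pads; the fingertips stand 22 mm ahead of it and the grasp point (between the pads) lies 3 mm ahead of it (r.nose_length is the z of the fingertips in the tool frame, in mm); z points along the fingers, y is the line along which they close (so a half turn about z gives the same grasp; the last joint's range is limited). The gripper opens to 85 mm and grips with 20 to 120 N. Pads are 22 mm wide; open, the fingers measure 114 mm over their backs; the gripper's body (76 mm by 85 mm) begins 54 mm behind the grasp point. The pads swing forward as they close: fully open they stand 13 mm farther back than shut.
Start: joints at [-1.318, 0.353, 1.633, -0, 1.155, -0.002], TCP at [157.531, -604.824, 253.281] pointing down, gripper open.
Joint ranges: [-2.63, 2.63], [-0.92, 2.1], [0.06, 2.66], [-1.3, 4.44], [0, 2.69], [-3.02, 3.02]. Speed limits (rad/s): [2.22, 2.22, 2.79, 3.14, 3.14, 3.14].

### API

Orientations are given as [roll, pitch, yaw] about the fixed x, y, z axes, in that order (R = Rz(yaw) Ry(pitch) Rx(roll)).
In Python, from rig import r gives the robot as it stands.
- The arm moves only by the shell command python3 steer.py [FORCE], which reads ROWS from standard input. ROWS is a JSON list that holds a single list of rows (three levels of brackets), with 1 to 5 rows, each of 7 numbers: a rotation vector rx, ry, rz in normalised numbers (1 is 180 degrees), then dx, dy, dz in parts of the range, where 1.0 means 750 mm, then the opening from 0.0 (shut) to 1.0 (fully open); each row shifts and turns the commanded pose from where the row before left it, along the tool's axes as they then stand; what a row does not reach is not made up. A row lasts 1/12 s, in which the tool goes at most 41.7 mm and 0.125 rad, less where a joint would pass 70% of its speed; a pose out of reach is approached as far as the arm can. The fingers move at their own pace and stop on an object; FORCE is the grip in N (left out, the last holds). Time passes only in rows, so rows that do not move let the fingers close. It prints the time, the measured TCP pose, the force, the opening and the grip force at its end. No shift or turn number may pass 1 either way. Input that does not fit is refused with a message, and nothing moves.
- r.sense(): the state, without advancing time (a new reading comes with each control period).
- r.grab_frame(name): name is "scene" or "top"; returns the picture (400x640x3 uint8, red, green, blue); there is no depth.
- r.camera_params(name): a dict with "fx", "fy", "cx", "cy" (pixels), "dist_coeffs" ([k1, k2, p1, p2, k3] as OpenCV has them; the pictures are not rectified), "rvec" (rotation vector, rad) and "tvec" (3), from world to camera coordinates, as OpenCV has them. Camera axes: x right, y down, z forward; pixel columns grow to the right and rows downward; lengths in mm; the calibration is good to about 2 mm. A picture is of the moment at which its call begins. camera_params takes no time and is no camera call.
- r.sign_off(): hands the job in; it is judged then, once.
The state is a dict: "clock": time; "qpos": joint angles; "qvel": joint speeds; "joint_efforts": joint torques, N m; "eef_pos": TCP position; "tcp_rot": TCP orientation; "contact_force": force on the tool from outside, world axes, zero at the start; "wrist_torque": the same for the moment, N m; "opening": opening from 0.0 (shut) to 1.0 (fully open); "grasp_force": force on a finger pad.
Only numpy, scipy, OpenCV 4.12 (cv2) and the standard library are available. Lean on these libraries where they do the work, as an engineer would, in place of code of your own. Each camera call takes 0.05 s, during which the arm holds its last target. There are 200 camera calls.

### The job

The round wooden cake stand lies upside down on the worktop; two of its legs are already set at their red ring and locked, the third has slid down into its sleeve. Draw that leg straight up past its white ring until the lower edge of its red ring is level with the rim of the sleeve and, gripping it there without a break so that it neither drops nor creeps, swing its black cam lever clockwise fully home. Finish still gripping the leg at its mark with the lever closed, and leave the mug, jar and tin where they are.

Things in the scene. Friction and masses are not known exactly. Their poses are not given: they have to be found in the camera images.
- stand: cake stand, upside down, immovable: light wooden disc 200 mm across, 20 mm thick, three upright steel sleeves 76 mm from its centre, rims 92 mm above the worktop. Origin: centre of the disc's underside, on the worktop. In its axes the unset leg is at 180 degrees (-x), the set legs (fixed, levers closed, red ring at the rim, 187 mm high) at 60 and -60 degrees
- rim (a point): centre of the unset leg's sleeve rim (top edge of the steel tube, 27 mm wide, 22 mm bore), on the leg's axis, z up. A black cam ring 45 mm wide surrounds the sleeve from 20 to 4 mm below the rim
- leg: unset leg: loose round aluminium rod, 20 mm across, 135 mm long, 0.25 kg, upright in its sleeve with 1 mm play; turns freely about its axis, drops if let go. Origin: centre of its lower end. At the start it rests at the bottom and stands 65 mm out of the rim (plain, 14 mm black rubber foot on top); setting it takes a lift of about 30 mm, leaving 40 mm in the sleeve
- red_mark (a point): centre of the leg at the lower edge of its red ring (4 mm wide, 40 mm above the leg's lower end; hidden in the sleeve at first); level with rim when the leg is set. A white ring 22 mm above it is for another height
- leg_top (a point): centre of the leg top (its rubber foot). Beyond the work, to the left, a microwave oven 0.28 m high fills the back of the worktop (from x about 0.57, right side at y about -0.2); a wall stands at y about -0.53: come round in front of the microwave, then down from above
- cam_lever (a joint): angle of the unset leg's cam lever, rad: 0 open, 0.8 fully closed (hard stop); starts at 0 to 0.12. It turns about the leg's axis, clockwise seen from above to close; stiff (about 0.05 N m, a little more as its pins enter the leg's groove), stays where left. Closed, the paddle stands over a small steel lug on the sleeve, as on the set legs
- paddle_top (a point): middle of the top edge of that lever's paddle: black upright plate 7 mm thick in a plane through the leg's axis, 17 to 40 mm off the axis, rising 50 mm above the rim. With the leg gripped close above the rim and lifted to the mark, a gripping finger's flank still meets it: turning the gripper clockwise about the leg's axis, leg turning along, sweeps it shut
- mug: white mug with yellow stripes, 86x120x101 mm, bystander; origin at the centre of its underside
- honey: honey jar with a red lid, 58x62x86 mm, bystander; origin at the centre of its underside
- tin_small: small food tin, 57x57x72 mm, bystander; origin at the centre of its underside

How it is judged:
By the outcome, as a careful person would: the job done as asked, in the order asked, and still so for the second after the job is handed in, while the arm keeps its last pose, push and grip.
It also fails if it takes over 40 s, if anything falls off the work surface, if the arm or the gripper's body presses on something with over 40 N, if the wrist force passes 120 N, or if a joint passes its speed limit or range.

## Working session

There is one attempt and no reset: what is moved stays moved. The work goes in short steps, Python scripts to look and compute and a shell command to move; the robot and the scene stay as the last step left them, time stands still between calls to the robot, and variables do not carry over. Pictures are saved under pics/ and viewed, at most 10 in all, crops included, and the job is handed in when it is done.

```bash
ls; mkdir -p pics; python3 - <<'E'
from rig import r
import cv2
s=r.sense();print({k:(v if not hasattr(v,'round') else v) for k,v in s.items()})
for n in("scene","top"):
    im=r.grab_frame(n);cv2.imwrite(f'pics/{n}0.png',im[:,:,::-1]);p=r.camera_params(n);print(n,p)
E
```

```text
pics
rig.py
steer.py
{'clock': 0.0, 'qpos': array([-1.31839752e+00,  3.53642753e-01,  1.63413672e+00,  8.07931526e-06,
        1.15518997e+00, -2.41649018e-03]), 'qvel': array([-0.0016636 ,  0.00083378,  0.00196878,  0.00162668,  0.00024173,
        0.00039189]), 'joint_efforts': array([-2.60997513e-03, -6.05261993e+01, -3.42067480e+01, -1.78769828e-04,
        9.35968099e-03, -1.58051671e-05]), 'eef_pos': array([ 157.42319779, -604.39107127,  252.56392178]), 'tcp_rot': array([-3.14021589e+00, -1.07139979e-05,  2.54812018e-01]), 'contact_force': array([-0.82059005, -0.12463635, -0.0248953 ]), 'wrist_torque': array([0.01262916, 0.03233745, 0.01156516]), 'grasp_force': 0.0, 'opening': 0.9987256517716886}
scene {'fx': 454.8461174947941, 'fy': 454.8461174947941, 'cx': 311.38508593134725, 'cy': 197.1717049041733, 'dist_coeffs': array([-0.00187819,  0.        ,  0.        ,  0.        ,  0.        ]), 'rvec': array([ 0.56044243, -2.82688445,  0.94544845]), 'tvec': array([ 516.54840656,  376.30118674, 1031.61280191])}
top {'fx': 429.03493800765307, 'fy': 429.03493800765307, 'cx': 317.75520019889524, 'cy': 201.8298108308086, 'dist_coeffs': array([-0.05082002,  0.        ,  0.        ,  0.        ,  0.        ]), 'rvec': array([ 2.09210977, -2.11333322,  0.24244887]), 'tvec': array([-168.4336648 ,  631.00068237, 1010.1351028 ])}
```

View pics/scene0.png

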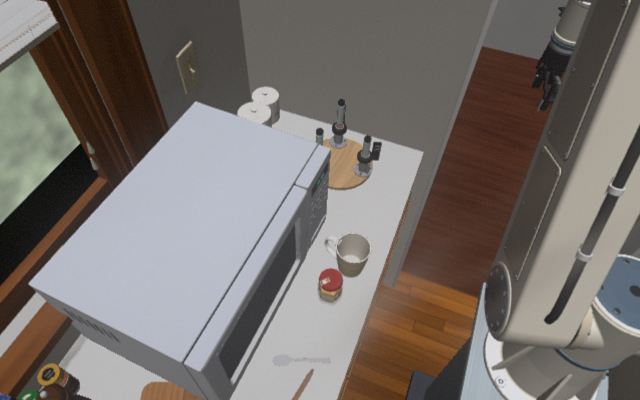

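View pics/top0.png

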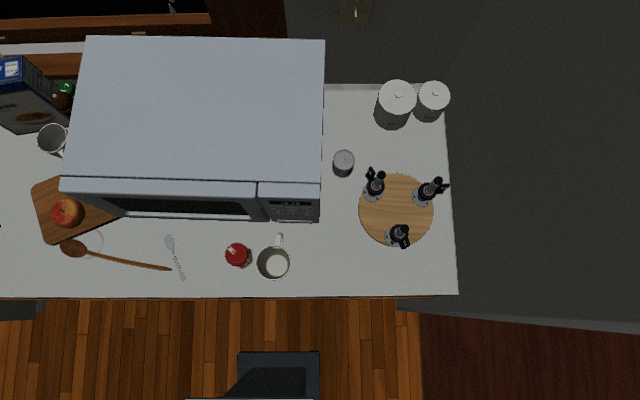

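Scene: stand at about (345,160), behind the microwave's corner. Top: the disc's centre is near (396,210), with legs near (375,185), (430,192) and (398,235). I'll enlarge both to tell which leg is unset.

```bash
python3 - <<'E'
import cv2,numpy as np
a=cv2.imread('pics/scene0.png')[85:200,295:395];b=cv2.imread('pics/top0.png')[155:260,340:460]
a=cv2.resize(a,None,fx=4,fy=4,interpolation=2);b=cv2.resize(b,None,fx=3.3,fy=3.3,interpolation=2)
c=np.zeros((460,800,3),np.uint8);c[:460,:400]=a[:460];c[:b.shape[0],400:400+b.shape[1]]=b
cv2.imwrite('pics/crop0.png',c)
E
```

```text
(no output)
```

View pics/crop0.png

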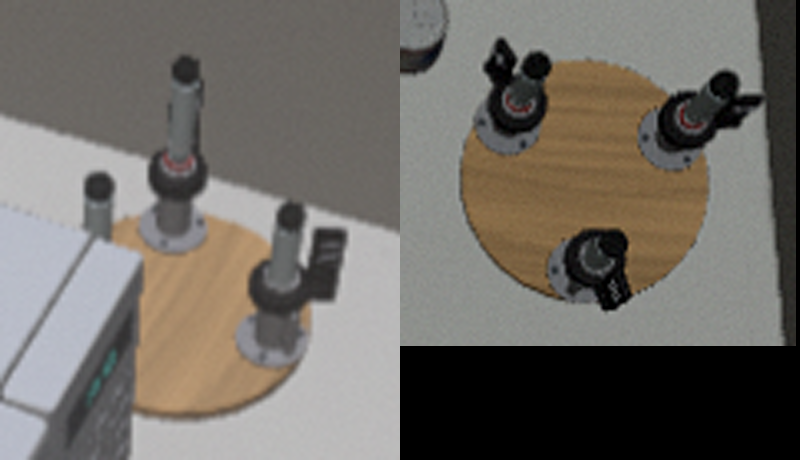

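The unset leg is the near one: no red ring is visible, and its foot is at scene (368,139) and top (404,229). Its paddle points toward the robot's side.

```bash
cat > h.py <<'E'
import cv2,numpy as np
from rig import r
def ray(n,uv):
    p=r.camera_params(n);K=np.array([[p['fx'],0,p['cx']],[0,p['fy'],p['cy']],[0,0,1]])
    R=cv2.Rodrigues(p['rvec'])[0];u=cv2.undistortPoints(np.array([[uv]],float),K,p['dist_coeffs'])[0,0]
    return -R.T@p['tvec'],R.T@np.array([*u,1.])
def cast(n,uv,z):
    o,d=ray(n,uv);return o+d*(z-o[2])/d[2]
def tri(a,b):
    (o1,d1),(o2,d2)=ray('scene',a),ray('top',b)
    t=np.linalg.lstsq(np.c_[d1,-d2],o2-o1,rcond=None)[0]
    p,q=o1+t[0]*d1,o2+t[1]*d2;return (p+q)/2,np.linalg.norm(p-q)
def proj(n,P):
    p=r.camera_params(n);K=np.array([[p['fx'],0,p['cx']],[0,p['fy'],p['cy']],[0,0,1]])
    return cv2.projectPoints(np.array(P,float).reshape(-1,3),p['rvec'],p['tvec'],K,p['dist_coeffs'])[0][:,0]
E
python3 - <<'E'
from h import *
np.set_printoptions(precision=1,suppress=True)
im=cv2.imread('pics/top0.png');hsv=cv2.cvtColor(im,cv2.COLOR_BGR2HSV)
m=cv2.inRange(hsv,(8,70,60),(25,255,255));m[:165]=0;m[255:]=0;m[:,:350]=0;m[:,445:]=0
c=max(cv2.findContours(m,0,1)[0],key=cv2.contourArea)
P=np.array([cast('top',q,20)[:2] for q in cv2.convexHull(c)[:,0]])
A=np.c_[2*P,np.ones(len(P))];s=np.linalg.lstsq(A,(P**2).sum(1),rcond=None)[0]
C=s[:2];print('disc',C,np.sqrt(s[2]+C@C))
for a,b,z in[((367.7,138.7),(404.2,228.6),150),((341.2,102.5),(381.2,175),180),((319.5,131.7),(437.9,180.8),180)]:
    print(tri(a,b),cast('scene',a,z),cast('top',b,z))
for e in((374.5,142.5),(381.5,142.5)):print('paddle scene',cast('scene',e,142))
for e in((403,237),(406,247.5)):print('paddle top',cast('top',e,142))
E
```

```text
disc [ 620.4 -380.3] 98.58805761567427
(array([ 546.2, -373.1,  151.3]), np.float64(0.9429939686178628)) [ 546.9 -374.4  150. ] [ 545.9 -373.4  150. ]
(array([ 615.9, -298.3,  321.3]), np.float64(16.250068399859984)) [ 653.4 -450.7  180. ] [ 666.3 -320.9  180. ]
(array([ 723.4, -512.2,  -26.4]), np.float64(27.695607567992795)) [ 667.4 -319.7  180. ] [ 651.3 -451.2  180. ]
paddle scene [ 526.9 -375.7  142. ]
paddle scene [ 509.2 -383.2  142. ]
paddle top [ 527.5 -371.2  142. ]
paddle top [ 503.1 -376.8  142. ]
```

Units first: shifts go in shares of 750 mm and turns go in shares of 180 degrees. So 28 mm is 0.0373, -27 mm is -0.036.

```bash
python3 - <<'E'
from h import *
np.set_printoptions(precision=1,suppress=True)
for L,e in(((666.5,-320.4),(370.3,170)),((652.3,-451),(449.1,184.7))):
    v=cast('top',e,142)[:2]-L;print(v,np.degrees(np.arctan2(v[1],v[0])), 'radial',np.degrees(np.arctan2(L[1]+381.7,L[0]-621.8)))
print('wall base?',cast('top',(420,317),0),cast('top',(455,292),0))
E
echo '[[[0, 0, 0, 0.0373, -0.036, 0, 1], [0, 0, 0, 0.0373, -0.036, 0, 1], [0, 0, 0, 0.0373, -0.036, 0, 1], [0, 0, 0, 0.0373, -0.036, 0, 1], [0, 0, 0, 0.0373, -0.036, 0, 1]]]' | python3 steer.py
```

```text
[23.7 19.1] 38.766262507048154 radial 53.90044474265913
[ -0.3 -37.8] -90.41352821442628 radial -66.2449643292479
wall base? [ 341.4 -433.1    0. ] [ 402.7 -528.1    0. ]
clock: 0.52
eef_pos: [259.3, -437.1, 252.9]
tcp_rot: [-3.141, 0.0, 0.254]
contact_force: [0.9, -0.6, -0.3]
opening: 0.998
grasp_force: 0.0
```

Converted, 37 mm is 0.0493, 1.5 mm is 0.002.

```bash
echo '[[[0, 0, 0, 0.0493, 0.002, 0, 1], [0, 0, 0, 0.0493, 0.002, 0, 1], [0, 0, 0, 0.0493, 0.002, 0, 1], [0, 0, 0, 0.0493, 0.002, 0, 1], [0, 0, 0, 0.0493, 0.002, 0, 1]]]' | python3 steer.py; echo '[[[0, 0, 0, 0.0493, 0.002, 0, 1], [0, 0, 0, 0.048, 0.0013, 0, 1], [0, 0, 0, 0.0467, 0.0013, 0, 1], [0, 0, 0.035, 0, 0, 0, 1], [0, 0, 0.035, 0, 0, 0, 1]]]' | python3 steer.py; echo '[[[0, 0, 0.035, 0, 0, 0, 1], [0, 0, 0.0318, 0, 0, 0, 1], [0, 0, 0, 0, 0, 0, 1], [0, 0, 0, 0, 0, 0, 1]]]' | python3 steer.py; python3 -c "
from rig import r
s=r.sense();print(s['qpos'],s['eef_pos'])"
```

```text
clock: 0.93
eef_pos: [441.5, -398.6, 253.1]
tcp_rot: [-3.141, 0.0, 0.255]
contact_force: [-0.4, -0.2, -1.0]
opening: 1.001
grasp_force: 0.0
clock: 1.35
eef_pos: [547.1, -374.5, 252.3]
tcp_rot: [-3.141, 0.001, 0.033]
contact_force: [-0.4, -0.5, -0.2]
opening: 0.998
grasp_force: 0.0
clock: 1.68
eef_pos: [545.1, -375.6, 252.9]
tcp_rot: [-3.141, 0.001, -0.172]
contact_force: [-0.0, 0.3, -0.2]
opening: 1.002
grasp_force: 0.0
[-6.05535697e-01  4.10698916e-01  1.54825708e+00 -1.37613440e-05
  1.18327443e+00  1.13725903e+00] [ 545.14257872 -375.57975949  252.92454175]
```

```bash
echo '[[[0, 0, 0, 0.0011, -0.0023, 0.04, 1], [0, 0, 0, 0, 0, 0.04, 1], [0, 0, 0, 0, 0, 0.04, 1], [0, 0, 0, 0, 0, 0, 1]]]' | python3 steer.py; python3 - <<'E'
from h import *
for n,(a,b,c,d) in{'scene':(85,200,295,395),'top':(170,270,340,460)}.items():
    im=r.grab_frame(n)[:,:,::-1][a:b,c:d];cv2.imwrite(f'pics/{n}1.png',cv2.resize(im,None,fx=4,fy=4,interpolation=2))
a,b=cv2.imread('pics/scene1.png')[:400],cv2.imread('pics/top1.png');cv2.imwrite('pics/c1.png',np.hstack([a,b])[:,:800])
E
```

```text
clock: 2.02
eef_pos: [543.3, -372.1, 157.4]
tcp_rot: [-3.138, 0.008, -0.172]
contact_force: [-1.3, 1.0, -1.3]
opening: 0.997
grasp_force: 0.0
```

View pics/c1.png

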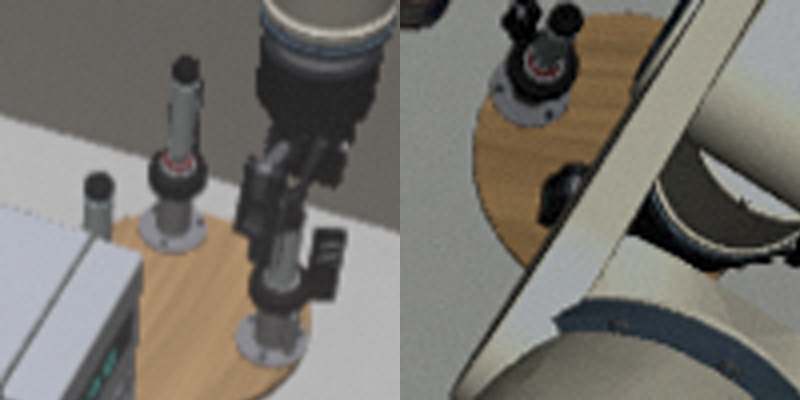

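Scene: the open fingers straddle the leg, one near (255,215) of the crop and one behind it. The paddle at (330,265) is clear. The top view is hidden by the arm.

```bash
echo '[[[0, 0, 0, 0, 0, 0, 1], [0, 0, 0, 0, 0, 0, 1], [0, 0, 0, 0, 0, 0, 1]]]' | python3 steer.py; echo '[[[0, 0, 0, 0, 0, 0, 1]]]' | python3 steer.py; echo '[[[0, 0, 0, 0, 0, 0, 1]]]' | python3 steer.py; python3 -c "
from rig import r
s=r.sense();print(s['qpos'],s['joint_efforts'],s['wrist_torque'])"
```

```text
clock: 2.37
eef_pos: [547.3, -374.8, 165.4]
tcp_rot: [3.14, -0.003, -0.175]
contact_force: [0.3, -0.3, 0.3]
opening: 0.998
grasp_force: 0.0
clock: 2.45
eef_pos: [547.0, -374.6, 164.8]
tcp_rot: [3.141, -0.002, -0.175]
contact_force: [0.5, 0.0, 0.1]
opening: 1.003
grasp_force: 0.0
clock: 2.53
eef_pos: [546.7, -374.4, 164.3]
tcp_rot: [3.141, -0.001, -0.175]
contact_force: [0.5, 0.3, 0.4]
opening: 0.996
grasp_force: 0.0
[-6.02708287e-01  4.97831596e-01  1.62275051e+00 -1.76207066e-05
  1.01957241e+00  1.14309323e+00] [-8.17619468e-03 -6.76888776e+01 -3.13753223e+01 -1.20455179e-04
 -6.96097501e-03 -5.48069162e-03] [0.03023065 0.02137478 0.02489568]
```

Converted, 11 mm is 0.0147, 8 mm is 0.0107.

```bash
echo '[[[0, 0, 0, 0, 0, 0.0147, 1], [0, 0, 0, 0, 0, 0.0147, 1], [0, 0, 0, 0, 0, 0.0147, 1], [0, 0, 0, 0, 0, 0.0107, 1], [0, 0, 0, 0, 0, 0.004, 1]]]' | python3 steer.py; echo '[[[0, 0, 0, 0, 0, 0, 1], [0, 0, 0, 0, 0, 0, 1], [0, 0, 0, 0, 0, 0, 1], [0, 0, 0, 0, 0, 0, 1], [0, 0, 0, 0, 0, 0, 1]]]' | python3 steer.py;echo '[[[0, 0, 0, 0, 0, 0, 0.45], [0, 0, 0, 0, 0, 0, 0.4], [0, 0, 0, 0, 0, 0, 0.35], [0, 0, 0, 0, 0, 0, 0.3], [0, 0, 0, 0, 0, 0, 0.3]]]' | python3 steer.py 40
```

```text
clock: 2.95
eef_pos: [545.3, -373.4, 116.6]
tcp_rot: [-3.14, 0.003, -0.175]
contact_force: [0.2, 0.1, -0.6]
opening: 1.0
grasp_force: 0.0
clock: 3.37
eef_pos: [546.7, -374.4, 119.9]
tcp_rot: [3.141, -0.001, -0.175]
contact_force: [0.0, 0.3, -0.1]
opening: 0.997
grasp_force: 0.0
clock: 3.78
eef_pos: [546.4, -374.2, 119.3]
tcp_rot: [3.142, -0.0, -0.175]
contact_force: [0.5, -1.5, 0.7]
opening: 0.312
grasp_force: 0.0
```

```bash
echo '[[[0, 0, 0, 0, 0, 0, 0.24], [0, 0, 0, 0, 0, 0, 0.2], [0, 0, 0, 0, 0, 0, 0.1], [0, 0, 0, 0, 0, 0, 0], [0, 0, 0, 0, 0, 0, 0]]]' | python3 steer.py 50;echo '[[[0, 0, 0, 0, 0, 0, 0], [0, 0, 0, 0, 0, 0, 0], [0, 0, 0, 0, 0, 0, 0]]]' | python3 steer.py 50; python3 - <<'E'
from h import *
s=r.sense();print(s['wrist_torque'],s['eef_pos'],s['contact_force'])
cv2.imwrite('pics/s2.png',cv2.resize(r.grab_frame('scene')[80:180,320:400,::-1],None,fx=6,fy=6,interpolation=2))
E
```

```text
clock: 4.2
eef_pos: [546.4, -374.3, 119.4]
tcp_rot: [3.141, -0.0, -0.175]
contact_force: [-0.4, -1.6, 2.2]
opening: 0.222
grasp_force: 48.9
clock: 4.45
eef_pos: [546.5, -374.3, 119.4]
tcp_rot: [3.141, -0.0, -0.175]
contact_force: [-0.2, -1.1, 2.6]
opening: 0.216
grasp_force: 48.9
[-0.26527331  0.1500454   0.00645465] [ 546.46901016 -374.32438151  119.42793234] [-0.22129229 -1.06318953  2.64612075]
```

View pics/s2.png

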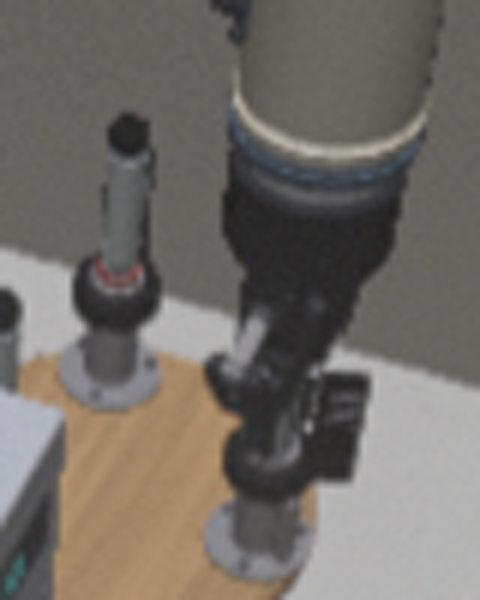

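The leg is gripped between the fingers at crop (265,410), with the paddle at (340,425) still open. Next is a slow lift of 30 mm.

Converted, -4 mm is -0.0053, -2 mm is -0.0027.

```bash
echo '[[[0, 0, 0, 0, 0, -0.0027, 0], [0, 0, 0, 0, 0, -0.0053, 0], [0, 0, 0, 0, 0, -0.0053, 0], [0, 0, 0, 0, 0, -0.0053, 0], [0, 0, 0, 0, 0, -0.0053, 0]]]' | python3 steer.py 60; echo '[[[0, 0, 0, 0, 0, -0.0053, 0], [0, 0, 0, 0, 0, -0.0053, 0], [0, 0, 0, 0, 0, -0.004, 0], [0, 0, 0, 0, 0, -0.0013, 0], [0, 0, 0, 0, 0, 0, 0]]]' | python3 steer.py 60;echo '[[[0, 0, 0, 0, 0, 0, 0], [0, 0, 0, 0, 0, 0, 0], [0, 0, 0, 0, 0, 0, 0], [0, 0, 0, 0, 0, 0, 0]]]' | python3 steer.py 60; python3 - <<'E'
from h import *
s=r.sense();print(s['wrist_torque'],s['eef_pos'],s['contact_force'])
cv2.imwrite('pics/s3.png',cv2.resize(r.grab_frame('scene')[80:180,320:400,::-1],None,fx=6,fy=6,interpolation=2))
E
```

```text
clock: 4.92
eef_pos: [546.2, -373.9, 137.5]
tcp_rot: [-3.141, 0.001, -0.175]
contact_force: [-0.4, -1.2, -3.9]
opening: 0.221
grasp_force: 58.7
clock: 5.33
eef_pos: [546.5, -374.1, 149.7]
tcp_rot: [3.142, -0.0, -0.175]
contact_force: [0.2, 0.4, -3.4]
opening: 0.22
grasp_force: 58.7
clock: 5.67
eef_pos: [546.2, -374.1, 149.0]
tcp_rot: [-3.141, 0.0, -0.175]
contact_force: [0.0, 0.2, -3.8]
opening: 0.213
grasp_force: 58.7
[-0.00960947 -0.02637462 -0.00357168] [ 546.24800426 -374.06057757  149.03541758] [ 0.01027647  0.22843811 -3.8441419 ]
```

View pics/s3.png

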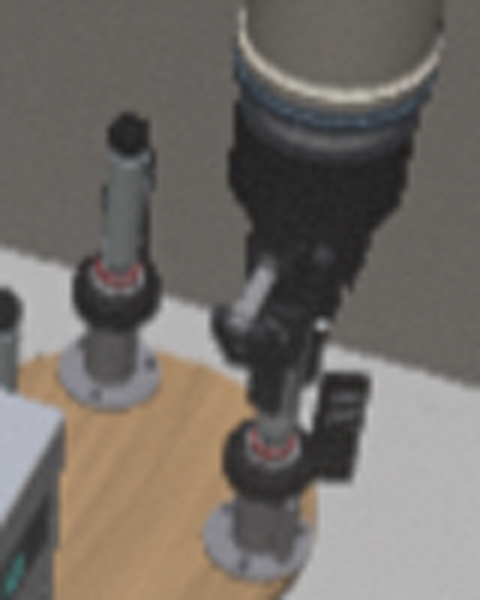

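The red ring now shows just at the rim, at crop (270,445), as on the set leg at (118,273). I'll check it to sub-pixel level against the set leg.

```bash
python3 - <<'E'
from h import *
np.set_printoptions(precision=2,suppress=True)
F=[];Z=[]
for i in range(8):
    F.append(r.grab_frame('scene').astype(float));Z.append(r.sense()['eef_pos'])
im=np.mean(F,0);print('tcp',np.mean(Z,0),np.std(Z,0))
w=np.clip(im[:,:,0]-np.maximum(im[:,:,1],im[:,:,2])-12,0,None)
for nm,X,b in(('ours',(546.3,-373.9),(145,162,355,375)),('set',(652.3,-451),(118,134,330,352))):
    a=w[b[0]:b[1],b[2]:b[3]];v,u=np.mgrid[b[0]:b[1],b[2]:b[3]]
    c=np.array([(a*u).sum(),(a*v).sum()])/a.sum()
    pr=proj('scene',[[*X,92],[*X,94],[*X,102]])
    print(nm,a.sum(),'red',c,'proj z92,94,102',pr.ravel(),'diff94',c-pr[1])
    print(a[:,:].sum(1))
E
```

```text
tcp [ 546.34 -374.14  149.2 ] [0.02 0.02 0.05]
ours 1612.625 red [358.59 151.67] proj z92,94,102 [365.53 153.28 365.61 152.8  365.92 150.87] diff94 [-7.01 -1.13]
[118.   119.5  129.38 144.38 134.    95.    86.12  85.5   99.75 130.25
 165.25  58.25  36.75  36.88  44.5   52.88  76.25]
set 304.5 red [338.85 125.28] proj z92,94,102 [339.63 125.22 339.67 124.73 339.84 122.76] diff94 [-0.82  0.55]
[  0.     0.     0.     0.     0.    15.12  54.62  96.25 107.    31.5
   0.     0.     0.     0.     0.     0.  ]
```

```bash
python3 - <<'E'
from h import *
np.set_printoptions(precision=2,suppress=True)
im=np.mean([r.grab_frame('scene').astype(float) for i in range(6)],0)
w=np.clip(im[:,:,0]-np.maximum(im[:,:,1],im[:,:,2])-12,0,None)*(im[:,:,1]-im[:,:,2]<12)
for nm,X,b in(('ours',(546.3,-373.9),(147,160,359,373)),('set',(652.3,-451),(118,134,332,350))):
    a=w[b[0]:b[1],b[2]:b[3]];v,u=np.mgrid[b[0]:b[1],b[2]:b[3]]
    c=np.array([(a*u).sum(),(a*v).sum()])/a.sum();p=proj('scene',[[*X,94],[*X,98]])
    print(nm,a.sum(),c-p[0],'px/mm',(p[1]-p[0])/4);print(a.sum(1),a.sum(0))
E
```

```text
ours 320.0 [-1.23  1.22] px/mm [ 0.04 -0.24]
[  0.     0.     0.     0.    15.33  32.17  47.17  78.17 129.83  17.33
   0.     0.     0.  ] [ 0.    0.    0.   93.   39.67 44.5  50.33 29.83 17.83 43.    1.83  0.
  0.    0.  ]
set 307.33333333333337 [-0.82  0.53] px/mm [ 0.02 -0.25]
[  0.     0.     0.     0.     0.    16.17  56.83  96.17 107.17  31.
   0.     0.     0.     0.     0.     0.  ] [ 0.    0.    0.    0.   75.   50.5  28.67 25.33 23.33 33.33 65.17  6.
  0.    0.    0.    0.    0.    0.  ]
```

Converted, -0.2 mm is -0.0003, 0.06 rad is 0.0191.

```bash
cat > t.py <<'E'
from rig import r
s=r.sense();print('tz',s['wrist_torque'].round(3),'F',s['contact_force'].round(1),'z',s['eef_pos'].round(2),'yaw',s['tcp_rot'][2].round(3),'q6',s['qpos'][5].round(3))
E
for i in 1 2; do :; done
echo '[[[0, 0, 0.0191, 0, 0, -0.0003, 0], [0, 0, 0.0191, 0, 0, 0, 0], [0, 0, 0.0191, 0, 0, 0, 0], [0, 0, 0.0191, 0, 0, 0, 0]]]' | python3 steer.py 60|grep -v rot;python3 t.py
echo '[[[0, 0, 0.0191, 0, 0, 0, 0], [0, 0, 0.0191, 0, 0, 0, 0], [0, 0, 0.0191, 0, 0, 0, 0], [0, 0, 0.0191, 0, 0, 0, 0]]]' | python3 steer.py 60|grep grasp;python3 t.py
echo '[[[0, 0, 0.0191, 0, 0, 0, 0], [0, 0, 0.0191, 0, 0, 0, 0], [0, 0, 0.0191, 0, 0, 0, 0]]]' | python3 steer.py 60|grep grasp;python3 t.py
```

```text
clock: 6.75
eef_pos: [546.7, -374.5, 149.6]
contact_force: [1.3, -3.1, -4.3]
opening: 0.218
grasp_force: 59.3
tz [-0.408 -0.223  0.096] F [ 1.3 -3.1 -4.3] z [ 546.68 -374.48  149.6 ] yaw -0.418 q6 1.386
grasp_force: 59.5
tz [-0.235 -0.179  0.086] F [ 1.4 -2.5 -3.8] z [ 546.77 -374.63  149.67] yaw -0.658 q6 1.626
grasp_force: 59.7
tz [-0.24  -0.166  0.042] F [ 1.3 -1.4 -4. ] z [ 546.75 -374.67  149.64] yaw -0.838 q6 1.806
```

Converted, 0.05 rad is 0.0159.

```bash

echo '[[[0, 0, 0.0159, 0, 0, 0, 0], [0, 0, 0.0159, 0, 0, 0, 0]]]' | python3 steer.py 60|grep grasp;python3 t.py
echo '[[[0, 0, 0.0159, 0, 0, 0, 0], [0, 0, 0.0159, 0, 0, 0, 0]]]' | python3 steer.py 60|grep grasp;python3 t.py
echo '[[[0, 0, 0.0095, 0, 0, 0, 0], [0, 0, 0, 0, 0, 0, 0]]]' | python3 steer.py 60|grep grasp;python3 t.py
```

```text
grasp_force: 59.7
tz [-0.246 -0.179  0.096] F [ 1.3 -2.  -4.2] z [ 546.77 -374.65  149.65] yaw -0.938 q6 1.906
grasp_force: 59.6
tz [-0.207 -0.249  0.021] F [ 0.9 -1.6 -4.6] z [ 546.77 -374.65  149.65] yaw -1.038 q6 2.006
grasp_force: 59.6
tz [-0.219 -0.253  0.034] F [ 1.3 -2.1 -3.3] z [ 546.75 -374.57  149.64] yaw -1.066 q6 2.035
```

Converted, 0.03 rad is 0.0095.

```bash

for k in 1; do echo '[[[0, 0, 0.0095, 0, 0, 0, 0], [0, 0, 0.0095, 0, 0, 0, 0]]]' | python3 steer.py 60|grep grasp;python3 t.py; done
python3 - <<'E'
from h import *
cv2.imwrite('pics/s4.png',cv2.resize(r.grab_frame('scene')[80:180,320:400,::-1],None,fx=6,fy=6,interpolation=2))
E
```

```text
grasp_force: 59.8
tz [-0.313 -0.307  0.07 ] F [ 0.6 -2.5 -4.6] z [ 546.78 -374.57  149.65] yaw -1.125 q6 2.093
```

View pics/s4.png

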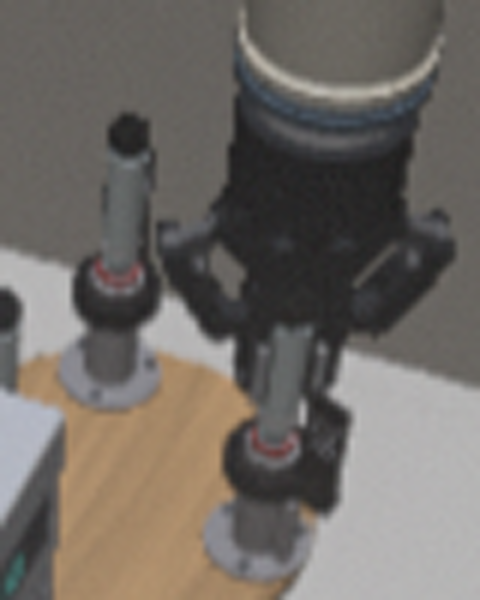

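The red ring is still at the rim, at crop (272,445). The paddle has swung to (325,455) with the finger flank against it. There's no hard-stop torque yet, so I'll keep turning.

Converted, 0.03 rad is 0.0095.

```bash

for k in 1; do echo '[[[0, 0, 0.0095, 0, 0, 0, 0], [0, 0, 0.0095, 0, 0, 0, 0]]]' | python3 steer.py 60|grep grasp;python3 t.py; done
echo '[[[0, 0, 0.0095, 0, 0, 0, 0], [0, 0, 0, 0, 0, 0, 0]]]' | python3 steer.py 60|grep grasp;python3 t.py
```

```text
grasp_force: 60.0
tz [-0.282 -0.262  0.083] F [ 1.  -3.1 -3.3] z [ 546.74 -374.57  149.66] yaw -1.185 q6 2.153
grasp_force: 60.2
tz [-0.337 -0.304  0.069] F [ 2.  -2.6 -3.8] z [ 546.7  -374.56  149.66] yaw -1.215 q6 2.183
```

Converted, 0.03 rad is 0.0095.

```bash

echo '[[[0, 0, 0.0095, 0, 0, 0, 0], [0, 0, 0, 0, 0, 0, 0]]]' | python3 steer.py 60|grep grasp;python3 t.py
```

```text
grasp_force: 60.7
tz [-0.552 -0.309  0.169] F [ 2.2 -3.3 -4.6] z [ 546.67 -374.72  149.68] yaw -1.244 q6 2.212
```

Converted, 0.02 rad is 0.0064.

```bash

echo '[[[0, 0, 0.0064, 0, 0, 0, 0], [0, 0, 0, 0, 0, 0, 0]]]' | python3 steer.py 60|grep grasp;python3 t.py
echo '[[[0, 0, 0.0064, 0, 0, 0, 0], [0, 0, 0, 0, 0, 0, 0]]]' | python3 steer.py 60|grep grasp;python3 t.py
```

```text
grasp_force: 61.3
tz [-0.754 -0.378  0.161] F [ 0.8 -4.9 -3.6] z [ 546.59 -374.82  149.68] yaw -1.265 q6 2.233
grasp_force: 61.5
tz [-0.733 -0.393  0.237] F [ 1.5 -5.7 -5.1] z [ 546.58 -374.95  149.67] yaw -1.285 q6 2.253
```

Converted, 0.03 rad is 0.0095.

```bash

echo '[[[0, 0, 0.0095, 0, 0, 0, 0], [0, 0, 0, 0, 0, 0, 0]]]' | python3 steer.py 60|grep grasp;python3 t.py
echo '[[[0, 0, 0.0095, 0, 0, 0, 0], [0, 0, 0, 0, 0, 0, 0]]]' | python3 steer.py 60|grep grasp;python3 t.py
python3 - <<'E'
from h import *
a=r.grab_frame('scene')[80:180,320:400,::-1];b=r.grab_frame('top')[180:260,340:440,::-1]
z=lambda i,f:cv2.resize(i,None,fx=f,fy=f,interpolation=2)
c=np.zeros((600,800,3),np.uint8);c[:,:480]=z(a,6);c[:256,480:]=z(b,3.2);cv2.imwrite('pics/s5.png',c)
E
```

```text
grasp_force: 62.0
tz [-0.778 -0.413  0.351] F [ 0.2 -6.7 -4.7] z [ 546.54 -375.15  149.7 ] yaw -1.315 q6 2.283
grasp_force: 62.7
tz [-0.928 -0.344  0.37 ] F [-0.6 -8.1 -5.5] z [ 546.49 -375.37  149.72] yaw -1.345 q6 2.313
```

View pics/s5.png

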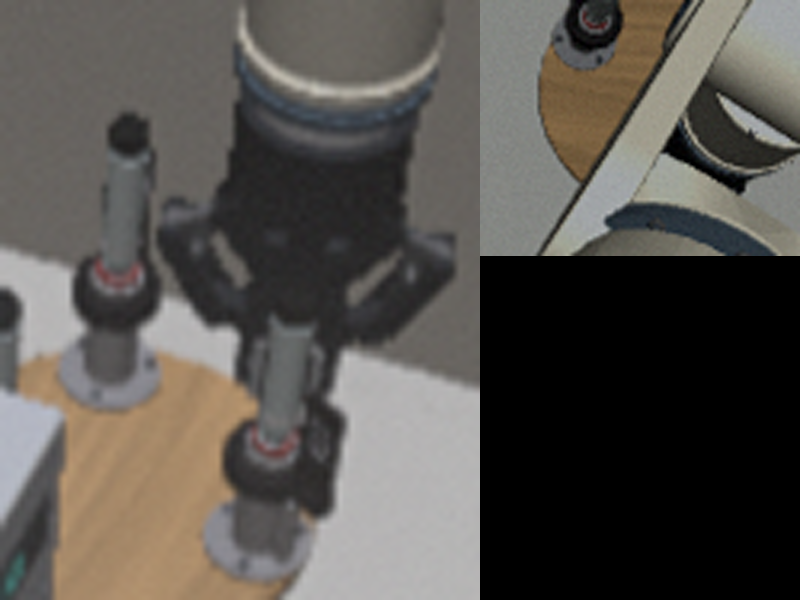

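Converted, 0.04 rad is 0.0127.

```bash
echo '[[[0, 0, 0.0127, 0, 0, 0, 0], [0, 0, 0, 0, 0, 0, 0], [0, 0, 0, 0, 0, 0, 0]]]' | python3 steer.py 60|grep -v rot;python3 t.py
python3 - <<'E'
from h import *
np.set_printoptions(precision=0,suppress=True)
for A in(140,150,160,170):
    d=np.array([np.cos(np.radians(A)),np.sin(np.radians(A))]);X=np.array([546.3,-373.9])
    p=proj('scene',[[*(X+17*d),142],[*(X+40*d),142],[*(X+40*d),90]]);print(A,((p-[320,80])*6).ravel())
E
```

```text
clock: 9.57
eef_pos: [546.4, -375.7, 149.8]
contact_force: [-1.4, -9.7, -4.2]
opening: 0.218
grasp_force: 63.7
tz [-1.044 -0.31   0.474] F [-1.4 -9.7 -4.2] z [ 546.38 -375.7   149.75] yaw -1.384 q6 2.352
140 [305. 390. 333. 423. 318. 500.]
150 [310. 387. 345. 417. 330. 494.]
160 [315. 384. 355. 409. 340. 486.]
170 [318. 380. 363. 401. 348. 477.]
```

The torque keeps rising against the stop, and the paddle's corners at (343,420) and (330,502) match about 148°, against about 150° on the set legs. The lever is home. I'll ease the extra side load slightly, settle, and hand in.

Converted, -0.05 rad is -0.0159.

```bash
echo '[[[0, 0, -0.0159, 0, 0, 0, 0], [0, 0, 0, 0, 0, 0, 0], [0, 0, 0, 0, 0, 0, 0]]]' | python3 steer.py 60|grep -v rot;python3 t.py
python3 -c "
from rig import r
print(r.sign_off())"
```

```text
clock: 9.82
eef_pos: [546.3, -375.3, 149.7]
contact_force: [1.1, -8.7, -4.6]
opening: 0.219
grasp_force: 64.0
tz [-0.893 -0.224  0.273] F [ 1.1 -8.7 -4.6] z [ 546.32 -375.27  149.69] yaw -1.333 q6 2.301
the job is handed in; nothing more can be done
None
```

I raised the leg about 30 mm to its red ring, swung the cam lever clockwise to its stop and handed the job in at 9.8 s with the leg still gripped; the mug, jar and tin were not touched.

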